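# Index and lock the ring fixture

### The arm

A 6-joint arm with a two-finger parallel gripper is mounted at the origin on the work surface. World frame = base frame: x ahead of the robot, y to its left, z up, the work surface at z = 0. Lengths are in m, angles in degrees, forces in N, time in s.
With the tool pointing down it reaches from about 0.375 to 0.9 m from the base axis. Payload 3.1 kg.
Tool frame: the origin (TCP) lies at the very end of the fingers, on their centre line; the grasp point (between the pads) lies 19 mm behind it (grip_point_offset is the distance from the TCP to the grasp point, in m); y points along the fingers, x is the direction in which the jaws open and shut, and the axes are right-handed (so a half turn about y gives the same grasp; the last joint's range is limited). The gripper opens to 87 mm and grips with 3 to 60 N. Pads are 19 mm wide; open, the fingers measure 117 mm over their backs; the gripper's body (75 mm by 190 mm) begins 51 mm behind the grasp point.
Start: joints at [55.434, 30.224, 82.088, -0, 67.689, -10.227], TCP at [0.258, 0.569, 0.223] pointing down, gripper open.
Joint ranges: [-176.69, 176.69], [-43.24, 126.21], [12.49, 139.97], [-82, 262], [0, 151.66], [-163.58, 163.58]. Speed limits (degrees/s): [159.86, 159.86, 180, 180, 180, 180].

### API

Orientations are given as a 3x3 rotation matrix whose columns are the frame's x, y, z axes.
In Python, from rig import * gives the robot as it stands.
- The arm moves only by the tool send_rows, never from a script. Its argument "moves" is text: rows parted by semicolons, each of 5 numbers parted by spaces: the finger opening in mm, from 0 to 87, then the shift along the tool's x, y, z in mm, then the turn about the tool's y in degrees. In form: fingers dx dy dz yaw; .... A call has 1 to 20 rows; each row shifts and turns the commanded pose from where the row before left it, along the tool's axes as they then stand; what a row does not reach is not made up. A row lasts 1/12 s, in which the tool goes at most 41.7 mm and 7.16 degrees, less where a joint would pass 70% of its speed; a pose out of reach is approached as far as the arm can. A call is refused whole if a number of a shift passes 41.7 or a number of a turn 7.16, either way. A call with a gripper value outside its range is refused whole. The fingers move at their own pace and stop on an object; the grip force is fixed at half the most. Time passes only in rows, so rows that do not move let the fingers close. It gives the time, the measured TCP pose, the force and the opening at its end, in the units of the state.
- read_state(): the state, without advancing time (a new reading comes with each control period).
- capture(name): name is "side" or "top" or "wrist"; returns a dict with "image" (420x560x3 uint8, blue, green, red), "z_map" (420x560 float32, m along the optical axis (not along the pixel's ray), 0 where there is no reading), "mtx" (3x3 intrinsics, pixels), "origin" and "rotation" of the camera in the world; the wrist camera has in their place "tool_from_camera" (4x4, takes a point from camera to tool coordinates, whose origin is the TCP and whose axes are the tool frame's). Camera axes: x right, y up, looking along -z (the intrinsics and any distortion apply to the point x, -y, -z); pixel columns grow to the right and rows downward; lengths in m; the calibration is good to about 2 mm. A picture is of the moment at which its call begins: read the wrist's pose just before it.
- hand_in(): hands the job in, once; it reports no verdict.
Trained networks look in a picture, given as the dict that the camera call returned (one of the last four; its "shot" number tells which), for a name from the list of things; names that differ only in an ending like _2 or _b are one class to them, and where a whole thing is asked for, a point or a joint stands for the part that bears it (a point fixed in the world has none). Each returns a list of dicts, best first, with "p" (0 to 1); they miss things now and then, are a little off and sometimes report something else, mostly with a low value. They report only what shows in the picture. A call takes as long as a camera call.
- search_frame(picture, name): "bbox" ([left, top, right, bottom] in pixels, round what is visible of it).
- masks_of(picture, name): "region" (420x560 bool, what is visible of it) and "bbox" ([left, top, right, bottom] in pixels, round what is visible of it).
- mark_of(picture, name): "pixel" ([row, column] in pixels: a listed point, or the origin of a listed thing).
The state is a dict: "time_s": time; "joint_positions": joint angles; "qvel": joint speeds; "tau": joint torques, N m; "position": TCP position; "tcp_rot": TCP orientation; "force": force on the tool from outside, world axes, zero at the start; "moment": the same for the moment, N m; "opening": opening from 0.0 (shut) to 1.0 (fully open).
Only numpy, scipy, OpenCV 4.12 (cv2) and the standard library are available. Lean on these libraries where they do the work, as an engineer would, in place of code of your own. Each camera call takes 0.05 s, during which the arm holds its last target. There are 200 camera calls.

### The job

Bring the ring-indexing fixture on the bench to its station and lock it: turn its knurled black knob until you feel the torque dip as the detent inside drops into its hidden notch, then let go and push the red-headed lock pin down until it is fully home. The pin goes in easily when the fixture is in its notch; never force it against the index plate, and leave the other things on the bench where they are.

Things in the scene. Friction and masses are not known exactly. Their poses are not given: they have to be found in the camera images.
- knob_grip (a point): On the knob's axis, 12 mm below its top face; fixed to the housing, so it does not turn with the knob. The knob: plain round knurled black, 60 mm across, 26 mm tall (108 to 134 mm above the bench), on a 32 mm stem, turning about the vertical; a grip of 20 to 40 N turns it. Nothing outside shows its angle. Frame: z up; the lock pin stands 84 mm from the axis along +y.
- fixture: Ring-indexing fixture, fixed: green cast drum 200 mm across, 55 mm high, on a 236 mm flange. Origin on the knob's axis, at the bench; z up, +y to the lock pin. Inside, a spring detent with one notch: at the start its centre lies 0.35 to 1.15 rad ahead, turning the knob clockwise as seen from above. Up to the notch the drag is small and even; go by changes, as readings at a stop carry an offset.
- ring_top (a point): On the same axis, level with the top of the ring blank clamped below the knob (107 mm across, top 93 mm up), which turns with the knob. Over the last 0.1 rad to the notch's centre the torque dips by about 0.2 N m or more (the knob pulls ahead), then comes back above; even a light grip drives on through the notch. Let go within 0.05 rad of its centre, the knob settles in by itself.
- pin_top (a point): Centre of the top of the lock pin's red head: a mushroom 25 mm across and 12 mm tall on an 11 mm vertical steel pin in a boss (30 mm across) near the rim of the fixture's drum. Raised, its top is 101 mm above the bench; fully home, 89 mm. It slides straight down only, with about 4 N of friction, and stays where it is left.
- lock_pin (a joint): How far the lock pin is pushed down (m): 0 raised, 0.012 fully home against its stop. At 0.003 its round nose meets the index plate inside; beyond that it can go only into the plate's hole, which is under it when the detent is in its notch (free play about 1.5 mm at the pin).
- ring_blank: Loose turned steel ring, 116 mm across, 40 mm high, rusty top; bystander. Origin at the centre of its underside.
- disc_blank: Loose blue-grey steel disc, 112 mm across, 22 mm high; bystander. Origin at the centre of its underside.
- billet: Loose eight-sided blue-grey steel billet standing on end, 68 mm across, 85 mm high; bystander. Origin at the centre of its underside.
- bush_tray: Loose grey tray 120 x 90 x 30 mm with brass drill bushes; bystander. Origin at the centre of its underside.
- punch: Loose dark steel centre punch, 112 mm long, 12 mm thick, lying beside the fixture; bystander. Origin under its middle, along its x.
- wrench: Loose steel wrench, 160 mm long, lying flat behind the fixture; bystander. Along its x.

How it is judged:
By the outcome, as a careful person would: the job done as asked, in the order asked, and still so for the second after the job is handed in, with the robot touching nothing.
It also fails if it takes over 61 s, if anything falls off the work surface, if the arm or the gripper's body presses on something with over 40 N, if the wrist force passes 120 N, or if a joint passes its speed limit or range.

## Working session

There is one attempt and no reset: what is moved stays moved. The work goes in short steps, Python scripts to look and compute and a tool call to move; the robot and the scene stay as the last step left them, time stands still between calls to the robot, and variables do not carry over. Pictures are saved under pics/ and viewed, about 8 in all and at most 12, crops included, and the job is handed in when it is done.

Besides the shell and the picture viewer there is one more tool, called after "Request:" as name(argument=value, ...), one argument or row to a line, values as JSON. send_rows: Moves the arm, as the interface text tells. Its arguments: {"type":"object","properties":{"moves":{"type":"string"}},"required":["moves"]}

```bash
mkdir -p pics; ls; cat > h.py <<'E'
from rig import *
import numpy as np, cv2
def pt(c,px,s=None):
    r,k=px; r0,k0=int(round(r)),int(round(k))
    w=c["z_map"][max(r0-2,0):r0+3,max(k0-2,0):k0+3]; w=w[w>0]; d=np.median(w)
    K=c["mtx"]; x=(k-K[0,2])/K[0,0]*d; y=(r-K[1,2])/K[1,1]*d
    p=np.array([x,-y,-d])
    if "origin" in c: return np.array(c["rotation"])@p+np.array(c["origin"])
    T=np.array(c["tool_from_camera"]); q=T[:3,:3]@p+T[:3,3]
    return np.array(s["tcp_rot"])@q+np.array(s["position"])
E
python3 - <<'E'
from h import *
np.set_printoptions(precision=4,suppress=True)
s=read_state(); print(s)
ims=[]
for n in ["top","side"]:
    c=capture(n); cv2.imwrite(f"pics/{n}0.png",c["image"]); print(n,c["mtx"],c["origin"],c["rotation"])
    for t in ["knob_grip","pin_top","ring_top","fixture","punch","wrench","billet","bush_tray"]:
        for m in mark_of(c,t)[:2]:
            print(n,t,m["p"],m["pixel"],pt(c,m["pixel"]))
E
```

```text
pics
{'time_s': 0.0, 'joint_positions': array([ 55.4333,  30.2785,  82.1555,  -0.0025,  67.6863, -10.2275]), 'qvel': array([ 0.0299,  0.0064, -0.094 , -0.0155,  0.0042, -0.102 ]), 'tau': array([ -0.0005, -44.0048, -17.659 ,   0.0633,   0.0582,  -0.0002]), 'position': array([0.2572, 0.5689, 0.2216]), 'tcp_rot': array([[ 0.4121, -0.0012, -0.9111],
       [ 0.9111, -0.0018,  0.4121],
       [-0.0021, -1.    ,  0.0003]]), 'force': array([-0.4565, -0.1722, -0.5512]), 'moment': array([0.02  , 0.0017, 0.0063]), 'opening': 0.9985460885140689}
top [[524.9735   0.     280.0913]
 [  0.     524.9735 201.3836]
 [  0.       0.       1.    ]] [0.447  0.0189 1.4703] [[-0.0005  0.9955 -0.0949]
 [-1.     -0.0008 -0.0027]
 [-0.0028  0.0949  0.9955]]
top knob_grip 0.89 [209.9, 313.1] [ 0.5524 -0.0617  0.1343]
top pin_top 0.64 [183.7, 291.6] [ 0.6235 -0.0076  0.1065]
top ring_top 0.56 [213.2, 310.0] [ 0.5441 -0.0538  0.1333]
top fixture 0.89 [210.9, 310.7] [ 0.5499 -0.0556  0.1338]
top fixture 0.37 [209.0, 311.3] [ 0.5548 -0.0572  0.1343]
top wrench 0.78 [178.2, 352.0] [ 0.6523 -0.1799  0.003 ]
top wrenc
[... 194 characters left out ...]
    ]] [ 0.1698 -0.8275  0.7844] [[ 0.9112  0.2326 -0.34  ]
 [-0.4117  0.5433 -0.7317]
 [ 0.0145  0.8067  0.5908]]
side knob_grip 0.64 [225.5, 296.3] [ 0.5563 -0.0725  0.1335]
side pin_top 0.53 [210.4, 309.3] [ 0.7011  0.1326 -0.0008]
side pin_top 0.51 [161.0, 261.3] [0.6677 0.413  0.021 ]
side ring_top 0.94 [237.8, 297.1] [ 0.5508 -0.0898  0.1123]
side fixture 0.81 [268.2, 290.1] [ 0.52   -0.1211  0.0568]
side punch 0.81 [312.3, 268.9] [ 0.4422 -0.1813  0.0064]
side wrench 0.71 [288.3, 352.7] [ 0.6494 -0.1901  0.0048]
side billet 0.8 [390.2, 331.7] [ 0.4583 -0.4262  0.0479]
side billet 0.61 [238.1, 297.8] [ 0.5523 -0.0903  0.1113]
side bush_tray 0.64 [368.2, 422.2] [ 0.6592 -0.4329  0.007 ]
```

```bash
python3 - <<'E'
import cv2,numpy as np
a=cv2.imread("pics/top0.png")[120:300,200:440]; b=cv2.imread("pics/side0.png")[130:330,180:440]
a=cv2.resize(a,(780,585),interpolation=2); b=cv2.resize(b,(780,600),interpolation=2)
cv2.imwrite("pics/a.png",a); cv2.imwrite("pics/b.png",b)
E
python3 - <<'E'
from h import *
c=capture("top")
# all points, segment by height near fixture
z=c["z_map"]; K=c["mtx"]; r,k=np.indices(z.shape)
P=np.stack([(k-K[0,2])/K[0,0]*z,-(r-K[1,2])/K[1,1]*z,-z],-1)@np.array(c["rotation"]).T+np.array(c["origin"])
near=(np.hypot(P[...,0]-.55,P[...,1]+.06)<.16)&(z>0)
for lo,hi in [(.125,.14),(.095,.112),(.085,.1),(.05,.06)]:
    m=near&(P[...,2]>lo)&(P[...,2]<hi)
    n,l,st,ce=cv2.connectedComponentsWithStats(m.astype(np.uint8))
    for i in range(1,n):
        if st[i,4]>15:
            q=P[l==i]; (cc,rr)=cv2.minEnclosingCircle(q[:,:2].astype(np.float32)); print(lo,st[i],q.mean(0).round(4),np.round(cc,4),round(rr,4),np.median(q[:,2]).round(4))
E
```

```text
0.125 [301 195  24  24 428] [ 0.56   -0.06    0.1335] [ 0.5603 -0.0602] 0.0308 0.1337
0.095 [286 180   9  10  69] [ 0.6215 -0.0028  0.1049] [ 0.6218 -0.0035] 0.0125 0.105
0.095 [304 189  10   8  25] [ 0.6017 -0.0534  0.0964] [ 0.6002 -0.0523] 0.0131 0.0961
0.095 [320 196  10   6  21] [ 0.5873 -0.0959  0.0966] [ 0.5888 -0.0939] 0.0122 0.0962
0.095 [294 199   8   6  18] [ 0.5782 -0.0238  0.0968] [ 0.578  -0.0221] 0.0104 0.0961
0.095 [316 217  12   8  34] [ 0.5263 -0.0864  0.0969] [ 0.5288 -0.0857] 0.0154 0.0968
0.085 [292 188  41  41 840] [ 0.5586 -0.0596  0.0933] [ 0.5605 -0.0604] 0.0539 0.0933
0.05 [ 274  173   74   74 2006] [ 0.5557 -0.0621  0.0562] [ 0.5607 -0.0603] 0.0999 0.0565
```

View pics/a.png

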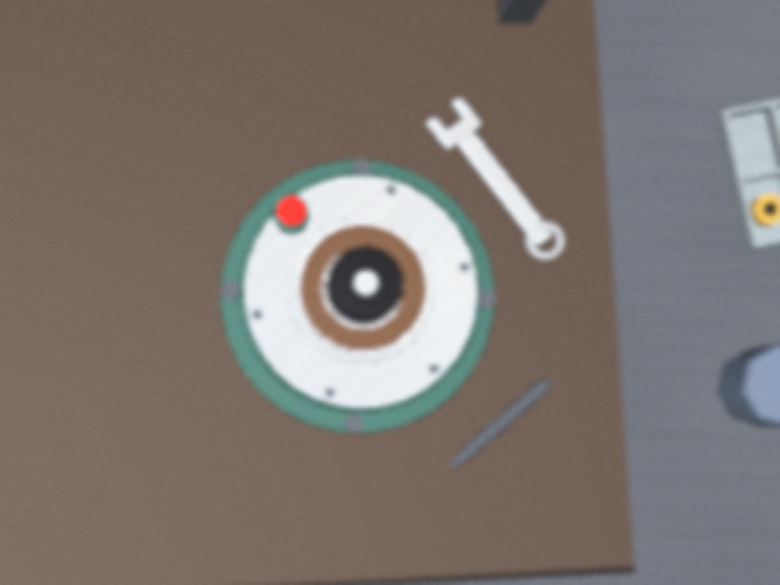

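View pics/b.png

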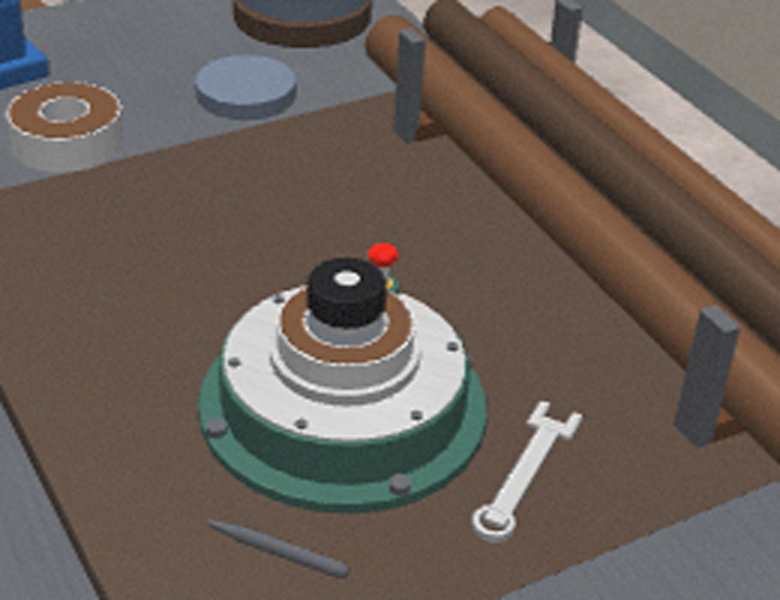

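Side and top views show the knob at about crop pixel (365,283), with the red pin up-left of it at (291,211). The fits put the knob axis at (0.5605, -0.0603) and the pin at (0.6218, -0.003). They are 84 mm apart, as the description says. Next I'll check that the path is clear.

```bash
python3 - <<'E'
from h import *
c=capture("top")
z=c["z_map"]; K=c["mtx"]; r,k=np.indices(z.shape)
P=np.stack([(k-K[0,2])/K[0,0]*z,-(r-K[1,2])/K[1,1]*z,-z],-1)@np.array(c["rotation"]).T+np.array(c["origin"])
P=P[z>0]; a=np.array([.257,.569]); d=np.array([.3033,-.629]); L=np.hypot(*d); d/=L
t=(P[:,:2]-a)@d; o=abs((P[:,0]-a[0])*d[1]-(P[:,1]-a[1])*d[0])
for t0 in np.arange(-.1,L+.1,.08):
    m=(o<.12)&(t>t0)&(t<t0+.08); print(round(t0,2), m.sum(), P[m,2].max().round(3) if m.any() else None)
E
```

```text
-0.1 2272 0.337
-0.02 4662 0.512
0.06 5627 0.648
0.14 2498 0.05
0.22 2582 0.047
0.3 2491 0.011
0.38 2481 0.011
0.46 2451 0.01
0.54 2467 0.067
0.62 2617 0.142
0.7 2332 0.143
0.78 2276 0.064
```

Request:
send_rows(
  moves="87 -10 0 -12 0;87 -22.5 0 -27 0;87 -22.5 0 -27 0;87 -22.5 0 -27 0;87 -22.5 0 -27 0;87 -22.5 0 -27 0;87 -22.5 0 -27 0;87 -22.5 0 -27 0;87 -22.5 0 -27 0;87 -22.5 0 -27 0;87 -22.5 0 -27 0;87 -22.5 0 -27 0;87 -22.5 0 -27 0;87 -22.5 0 -27 0;87 -22.5 0 -27 0;87 -22.5 0 -27 0;87 -22.5 0 -27 0;87 -22.5 0 -27 0;87 -22.5 0 -27 0;87 -22.5 0 -27 0",
)

```text
time_s: 2.67
position: [0.5562, -0.0473, 0.2227]
tcp_rot: [[0.412, 0.0, -0.911], [0.911, 0.0, 0.412], [0.0, -1.0, -0.0]]
force: [1.3, -0.0, -0.5]
opening: 0.996
```

Request:
send_rows(
  moves="87 -11 0 -13 0;87 0 0 0 0;87 0 0 0 0;87 0 0 0 0",
)

```text
time_s: 3.0
position: [0.5618, -0.0596, 0.2223]
tcp_rot: [[0.412, -0.002, -0.911], [0.911, 0.001, 0.412], [0.0, -1.0, 0.002]]
force: [-0.6, 1.0, 0.0]
opening: 1.001
```

```bash
python3 - <<'E'
from h import *
np.set_printoptions(precision=4,suppress=True)
s=read_state(); c=capture("wrist"); cv2.imwrite("pics/w0.png",c["image"])
z=c["z_map"]; K=c["mtx"]; r,k=np.indices(z.shape); T=np.array(c["tool_from_camera"])
Q=np.stack([(k-K[0,2])/K[0,0]*z,-(r-K[1,2])/K[1,1]*z,-z],-1)@T[:3,:3].T+T[:3,3]
P=Q@np.array(s["tcp_rot"]).T+np.array(s["position"])
print(s["position"],s["moment"])
for lo,hi in [(.128,.14),(.097,.112),(.089,.097)]:
    m=(z>0)&(P[...,2]>lo)&(P[...,2]<hi)
    n,l,st,ce=cv2.connectedComponentsWithStats(m.astype(np.uint8))
    for i in range(1,n):
        if st[i,4]>100:
            q=P[l==i]; (cc,rr)=cv2.minEnclosingCircle(q[:,:2].astype(np.float32)); print(lo,st[i],q.mean(0),np.array(cc),round(rr,4),np.median(q[:,2]),Q[l==i].mean(0))
for t in ["knob_grip","pin_top"]:
    for m in mark_of(c,t)[:2]: print(t,m["p"],m["pixel"],pt(c,m["pixel"],s))
E
```

```text
[ 0.5618 -0.0596  0.2223] [0.0366 0.0377 0.0028]
0.128 [ 246  178   69   67 3531] [ 0.5603 -0.0585  0.1343] [ 0.5621 -0.0594] 0.0311 0.13441775685862073 [0.0004 0.088  0.0017]
0.097 [345 224  25  23 436] [ 0.621  -0.0024  0.1056] [ 0.623  -0.0022] 0.0124 0.10606682653042315 [ 0.0765  0.1166 -0.0306]
0.097 [389 410  19  10 106] [ 0.8574 -0.0362  0.109 ] [ 0.8567 -0.0375] 0.0121 0.10902812510522633 [ 0.1431  0.1127 -0.26  ]
0.089 [ 227  147  107  105 4939] [ 0.5527 -0.055   0.0939] [ 0.5622 -0.0593] 0.0542 0.0939572777974178 [0.0005 0.1284 0.0099]
knob_grip 0.77 [210.7, 281.1] [ 0.5596 -0.0571  0.1354]
pin_top 0.83 [237.1, 357.6] [ 0.6234 -0.0026  0.1068]
```

View pics/w0.png

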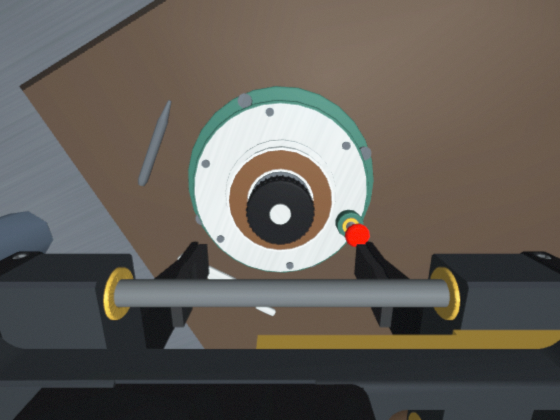

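The wrist view shows the knob at (280,213), centred between the fingers, and the pin at (357,235). The tool is within 1 mm of the axis, so I'm descending and gripping.

Request:
send_rows(
  moves="87 0 15 0 0;87 0 20 0 0;87 0 20 0 0;87 0 20 0 0;87 0 16 0 0;87 0 12 0 0;87 0 9 0 0;87 0 5 0 0;87 0 0 0 0;87 0 0 0 0",
)

```text
time_s: 3.98
position: [0.5631, -0.0606, 0.1059]
tcp_rot: [[0.412, 0.0, -0.911], [0.911, -0.0, 0.412], [0.0, -1.0, -0.0]]
force: [-0.2, 0.8, -0.1]
opening: 1.001
```

Request:
send_rows(
  moves="50 0 0 0 0;50 0 0 0 0;50 0 0 0 0;50 0 0 0 0;50 0 0 0 0;50 0 0 0 0;50 0 0 0 0;50 0 0 0 0",
)

```text
time_s: 4.65
position: [0.5628, -0.0615, 0.1059]
tcp_rot: [[0.412, -0.0, -0.911], [0.911, -0.001, 0.412], [-0.001, -1.0, -0.0]]
force: [-0.3, -3.1, 3.7]
opening: 0.682
```

```bash
cat > r.py <<'E'
from rig import *
import numpy as np
s=read_state();R=np.array(s["tcp_rot"]);print(round(s["time_s"],2),"yaw",round(float(np.degrees(np.arctan2(R[1,0],R[0,0]))),2),"M",np.round(s["moment"],3),"F",np.round(s["force"],1),"t6",round(float(s["tau"][5]),3),"pos",np.round(s["position"],4),"op",round(float(s["opening"]),3))
E
python3 r.py
```

```text
4.65 yaw 65.68 M [-0.506  0.3    0.071] F [-0.3 -3.1  3.7] t6 0.052 pos [ 0.5628 -0.0615  0.1059] op 0.682
```

Request:
send_rows(
  moves="50 0 0 0 0.8;50 0 0 0 0.8;50 0 0 0 0.8;50 0 0 0 0.8;50 0 0 0 0.8",
)

```text
time_s: 5.07
position: [0.5627, -0.0616, 0.1059]
tcp_rot: [[0.475, -0.0, -0.88], [0.88, -0.001, 0.475], [-0.001, -1.0, -0.0]]
force: [-3.1, -5.5, 4.4]
opening: 0.682
```

```bash
python3 r.py
```

```text
5.07 yaw 61.63 M [-0.728  0.436  0.271] F [-3.1 -5.5  4.4] t6 0.131 pos [ 0.5627 -0.0616  0.1059] op 0.682
```

Request:
send_rows(
  moves="50 0 0 0 0.8;50 0 0 0 0.8;50 0 0 0 0.8;50 0 0 0 0.8;50 0 0 0 0.8",
)

```text
time_s: 5.48
position: [0.5626, -0.0618, 0.1058]
tcp_rot: [[0.535, -0.0, -0.845], [0.845, -0.001, 0.535], [-0.001, -1.0, -0.0]]
force: [-3.0, -5.6, 4.7]
opening: 0.684
```

```bash
python3 r.py
```

```text
5.48 yaw 57.63 M [-0.826  0.513  0.235] F [-3.  -5.6  4.7] t6 0.129 pos [ 0.5626 -0.0618  0.1058] op 0.684
```

Request:
send_rows(
  moves="50 0 0 0 0.8;50 0 0 0 0.8;50 0 0 0 0.8;50 0 0 0 0.8;50 0 0 0 0.8",
)

```text
time_s: 5.9
position: [0.5626, -0.0619, 0.1058]
tcp_rot: [[0.593, -0.001, -0.805], [0.805, -0.002, 0.593], [-0.002, -1.0, -0.0]]
force: [-3.8, -6.0, 5.2]
opening: 0.682
```

```bash
python3 r.py
```

```text
5.9 yaw 53.63 M [-0.881  0.515  0.23 ] F [-3.8 -6.   5.2] t6 0.137 pos [ 0.5626 -0.0619  0.1058] op 0.682
```

Request:
send_rows(
  moves="50 0 0 0 0.5;50 0 0 0 0.5;50 0 0 0 0.5",
)

```text
time_s: 6.15
position: [0.5625, -0.062, 0.1058]
tcp_rot: [[0.614, -0.001, -0.79], [0.79, -0.002, 0.614], [-0.002, -1.0, -0.0]]
force: [-3.6, -6.7, 5.2]
opening: 0.68
```

```bash
python3 r.py
```

```text
6.15 yaw 52.14 M [-0.924  0.49   0.274] F [-3.6 -6.7  5.2] t6 0.164 pos [ 0.5625 -0.062   0.1058] op 0.68
```

Request:
send_rows(
  moves="50 0 0 0 0.5;50 0 0 0 0.5;50 0 0 0 0.5",
)

```text
time_s: 6.4
position: [0.5624, -0.062, 0.1058]
tcp_rot: [[0.634, -0.001, -0.773], [0.773, -0.002, 0.634], [-0.002, -1.0, -0.0]]
force: [-3.6, -6.4, 4.5]
opening: 0.683
```

```bash
python3 r.py
```

```text
6.4 yaw 50.65 M [-0.957  0.516  0.248] F [-3.6 -6.4  4.5] t6 0.163 pos [ 0.5624 -0.062   0.1058] op 0.683
```

Request:
send_rows(
  moves="50 0 0 0 0.5;50 0 0 0 0.5;50 0 0 0 0.5",
)

```text
time_s: 6.65
position: [0.5624, -0.0621, 0.1058]
tcp_rot: [[0.654, -0.001, -0.756], [0.756, -0.002, 0.654], [-0.002, -1.0, -0.0]]
force: [-3.8, -5.8, 5.3]
opening: 0.682
```

```bash
python3 r.py
```

```text
6.65 yaw 49.15 M [-0.855  0.475  0.26 ] F [-3.8 -5.8  5.3] t6 0.17 pos [ 0.5624 -0.0621  0.1058] op 0.682
```

Request:
send_rows(
  moves="50 0 0 0 0.5;50 0 0 0 0.5;50 0 0 0 0.5",
)

```text
time_s: 6.9
position: [0.5624, -0.0621, 0.1058]
tcp_rot: [[0.674, -0.001, -0.739], [0.739, -0.002, 0.674], [-0.002, -1.0, -0.001]]
force: [-5.0, -6.7, 4.9]
opening: 0.683
```

```bash
python3 r.py
```

```text
6.9 yaw 47.65 M [-0.999  0.557  0.25 ] F [-5.  -6.7  4.9] t6 0.173 pos [ 0.5624 -0.0621  0.1058] op 0.683
```

Request:
send_rows(
  moves="50 0 0 0 0.5;50 0 0 0 0.5;50 0 0 0 0.5",
)

```text
time_s: 7.15
position: [0.5623, -0.0622, 0.1059]
tcp_rot: [[0.693, -0.001, -0.721], [0.721, -0.002, 0.693], [-0.002, -1.0, -0.001]]
force: [-4.3, -6.4, 5.9]
opening: 0.677
```

```bash
python3 r.py
```

```text
7.15 yaw 46.15 M [-1.013  0.546  0.24 ] F [-4.3 -6.4  5.9] t6 0.166 pos [ 0.5623 -0.0622  0.1059] op 0.677
```

Request:
send_rows(
  moves="50 0 0 0 0.5;50 0 0 0 0.5;50 0 0 0 0.5",
)

```text
time_s: 7.4
position: [0.5623, -0.0622, 0.1059]
tcp_rot: [[0.711, -0.001, -0.703], [0.703, -0.002, 0.711], [-0.002, -1.0, -0.001]]
force: [-4.3, -7.4, 6.1]
opening: 0.683
```

```bash
python3 r.py
```

```text
7.4 yaw 44.65 M [-1.009  0.581  0.256] F [-4.3 -7.4  6.1] t6 0.164 pos [ 0.5623 -0.0622  0.1059] op 0.683
```

Request:
send_rows(
  moves="50 0 0 0 0.5;50 0 0 0 0.5;50 0 0 0 0.5",
)

```text
time_s: 7.65
position: [0.5622, -0.0623, 0.1059]
tcp_rot: [[0.73, -0.001, -0.684], [0.684, -0.002, 0.73], [-0.002, -1.0, -0.001]]
force: [-5.0, -6.8, 5.8]
opening: 0.686
```

```bash
python3 r.py
```

```text
7.65 yaw 43.15 M [-1.007  0.566  0.239] F [-5.  -6.8  5.8] t6 0.165 pos [ 0.5622 -0.0623  0.1059] op 0.686
```

Request:
send_rows(
  moves="50 0 0 0 0.5;50 0 0 0 0.5;50 0 0 0 0.5",
)

```text
time_s: 7.9
position: [0.5622, -0.0623, 0.1058]
tcp_rot: [[0.747, -0.001, -0.665], [0.665, -0.002, 0.747], [-0.002, -1.0, -0.001]]
force: [-4.4, -7.7, 5.0]
opening: 0.682
```

```bash
python3 r.py
```

```text
7.9 yaw 41.65 M [-1.075  0.557  0.263] F [-4.4 -7.7  5. ] t6 0.167 pos [ 0.5622 -0.0623  0.1058] op 0.682
```

Request:
send_rows(
  moves="50 0 0 0 0.5;50 0 0 0 0.5;50 0 0 0 0.5",
)

```text
time_s: 8.15
position: [0.5621, -0.0623, 0.1058]
tcp_rot: [[0.764, -0.002, -0.645], [0.645, -0.002, 0.764], [-0.003, -1.0, -0.001]]
force: [-4.0, -6.8, 5.7]
opening: 0.681
```

```bash
python3 r.py
```

```text
8.15 yaw 40.16 M [-1.012  0.546  0.291] F [-4.  -6.8  5.7] t6 0.17 pos [ 0.5621 -0.0623  0.1058] op 0.681
```

Request:
send_rows(
  moves="50 0 0 0 0.5;50 0 0 0 0.5;50 0 0 0 0.5",
)

```text
time_s: 8.4
position: [0.5621, -0.0624, 0.1058]
tcp_rot: [[0.781, -0.002, -0.625], [0.625, -0.002, 0.781], [-0.003, -1.0, -0.001]]
force: [-5.2, -8.1, 6.0]
opening: 0.679
```

```bash
python3 r.py
```

```text
8.4 yaw 38.66 M [-1.111  0.563  0.242] F [-5.2 -8.1  6. ] t6 0.171 pos [ 0.5621 -0.0624  0.1058] op 0.679
```

Request:
send_rows(
  moves="50 0 0 0 0.5;50 0 0 0 0.5;50 0 0 0 0.5",
)

```text
time_s: 8.65
position: [0.562, -0.0624, 0.1058]
tcp_rot: [[0.797, -0.002, -0.604], [0.604, -0.002, 0.797], [-0.003, -1.0, -0.001]]
force: [-6.3, -7.8, 4.9]
opening: 0.681
```

```bash
python3 r.py
```

```text
8.65 yaw 37.16 M [-1.092  0.603  0.294] F [-6.3 -7.8  4.9] t6 0.173 pos [ 0.562  -0.0624  0.1058] op 0.681
```

Request:
send_rows(
  moves="50 0 0 0 0.5;50 0 0 0 0.5;50 0 0 0 0.5",
)

```text
time_s: 8.9
position: [0.562, -0.0625, 0.1058]
tcp_rot: [[0.812, -0.002, -0.583], [0.583, -0.002, 0.812], [-0.003, -1.0, -0.001]]
force: [-6.2, -7.5, 6.1]
opening: 0.682
```

```bash
python3 r.py
```

```text
8.9 yaw 35.66 M [-1.176  0.548  0.283] F [-6.2 -7.5  6.1] t6 0.175 pos [ 0.562  -0.0625  0.1058] op 0.682
```

Request:
send_rows(
  moves="50 0 0 0 0.5;50 0 0 0 0.5;50 0 0 0 0.5",
)

```text
time_s: 9.15
position: [0.5619, -0.0625, 0.1058]
tcp_rot: [[0.827, -0.002, -0.562], [0.562, -0.002, 0.827], [-0.003, -1.0, -0.001]]
force: [-6.3, -8.0, 6.1]
opening: 0.683
```

```bash
python3 r.py
```

```text
9.15 yaw 34.16 M [-1.193  0.641  0.25 ] F [-6.3 -8.   6.1] t6 0.177 pos [ 0.5619 -0.0625  0.1058] op 0.683
```

Request:
send_rows(
  moves="50 0 0 0 0.5;50 0 0 0 0.5;50 0 0 0 0.5",
)

```text
time_s: 9.4
position: [0.5618, -0.0626, 0.1058]
tcp_rot: [[0.842, -0.002, -0.54], [0.54, -0.003, 0.842], [-0.003, -1.0, -0.001]]
force: [-6.3, -7.8, 5.1]
opening: 0.681
```

```bash
python3 r.py
```

```text
9.4 yaw 32.66 M [-1.203  0.602  0.263] F [-6.3 -7.8  5.1] t6 0.179 pos [ 0.5618 -0.0626  0.1058] op 0.681
```

Request:
send_rows(
  moves="50 0 0 0 0.5;50 0 0 0 0.5;50 0 0 0 0.5",
)

```text
time_s: 9.65
position: [0.5617, -0.0626, 0.1058]
tcp_rot: [[0.856, -0.002, -0.517], [0.517, -0.003, 0.856], [-0.003, -1.0, -0.001]]
force: [-6.3, -8.8, 6.2]
opening: 0.687
```

```bash
python3 r.py
```

```text
9.65 yaw 31.16 M [-1.232  0.633  0.2  ] F [-6.3 -8.8  6.2] t6 0.178 pos [ 0.5617 -0.0626  0.1058] op 0.687
```

Request:
send_rows(
  moves="50 0 0 0 0.5;50 0 0 0 0.5;50 0 0 0 0.5",
)

```text
time_s: 9.9
position: [0.5617, -0.0627, 0.1058]
tcp_rot: [[0.869, -0.002, -0.495], [0.495, -0.003, 0.869], [-0.003, -1.0, -0.001]]
force: [-6.7, -8.6, 5.9]
opening: 0.682
```

```bash
python3 r.py
```

```text
9.9 yaw 29.67 M [-1.26   0.613  0.19 ] F [-6.7 -8.6  5.9] t6 0.177 pos [ 0.5617 -0.0627  0.1058] op 0.682
```

Request:
send_rows(
  moves="50 0 0 0 0.5;50 0 0 0 0.5",
)

```text
time_s: 10.07
position: [0.5617, -0.0627, 0.1059]
tcp_rot: [[0.877, -0.002, -0.48], [0.48, -0.003, 0.877], [-0.003, -1.0, -0.001]]
force: [-5.4, -7.9, 5.2]
opening: 0.684
```

```bash
python3 r.py
```

```text
10.07 yaw 28.67 M [-1.247  0.654  0.207] F [-5.4 -7.9  5.2] t6 0.176 pos [ 0.5617 -0.0627  0.1059] op 0.684
```

Request:
send_rows(
  moves="50 0 0 0 0.5;50 0 0 0 0.5",
)

```text
time_s: 10.23
position: [0.5616, -0.0627, 0.1058]
tcp_rot: [[0.886, -0.002, -0.464], [0.464, -0.003, 0.886], [-0.003, -1.0, -0.001]]
force: [-7.0, -9.1, 6.9]
opening: 0.679
```

```bash
python3 r.py
```

```text
10.23 yaw 27.67 M [-1.324  0.632  0.253] F [-7.  -9.1  6.9] t6 0.175 pos [ 0.5616 -0.0627  0.1058] op 0.679
```

Request:
send_rows(
  moves="50 0 0 0 0.5;50 0 0 0 0.5;50 0 0 0 0.5",
)

```text
time_s: 10.48
position: [0.5616, -0.0627, 0.1058]
tcp_rot: [[0.897, -0.003, -0.441], [0.441, -0.003, 0.897], [-0.004, -1.0, -0.001]]
force: [-5.3, -9.6, 6.0]
opening: 0.683
```

```bash
python3 r.py
```

```text
10.48 yaw 26.17 M [-1.264  0.601  0.213] F [-5.3 -9.6  6. ] t6 0.182 pos [ 0.5616 -0.0627  0.1058] op 0.683
```

Request:
send_rows(
  moves="50 0 0 0 0.5;50 0 0 0 0.5;50 0 0 0 0.5",
)

```text
time_s: 10.73
position: [0.5615, -0.0627, 0.1058]
tcp_rot: [[0.909, -0.003, -0.417], [0.417, -0.003, 0.909], [-0.004, -1.0, -0.001]]
force: [-7.0, -9.3, 5.3]
opening: 0.68
```

```bash
python3 r.py
```

```text
10.73 yaw 24.68 M [-1.288  0.627  0.217] F [-7.  -9.3  5.3] t6 0.18 pos [ 0.5615 -0.0627  0.1058] op 0.68
```

Request:
send_rows(
  moves="50 0 0 0 0.5;50 0 0 0 0.5;50 0 0 0 0.5",
)

```text
time_s: 10.98
position: [0.5614, -0.0628, 0.1058]
tcp_rot: [[0.919, -0.003, -0.394], [0.394, -0.003, 0.919], [-0.004, -1.0, -0.002]]
force: [-7.0, -10.1, 6.4]
opening: 0.683
```

```bash
python3 r.py
```

```text
10.98 yaw 23.18 M [-1.386  0.68   0.245] F [ -7.  -10.1   6.4] t6 0.18 pos [ 0.5614 -0.0628  0.1058] op 0.683
```

Request:
send_rows(
  moves="50 0 0 0 0.5;50 0 0 0 0.5;50 0 0 0 0.5",
)

```text
time_s: 11.23
position: [0.5614, -0.0628, 0.1058]
tcp_rot: [[0.929, -0.003, -0.369], [0.369, -0.003, 0.929], [-0.004, -1.0, -0.002]]
force: [-6.5, -9.3, 6.9]
opening: 0.686
```

```bash
python3 r.py
```

```text
11.23 yaw 21.68 M [-1.407  0.703  0.273] F [-6.5 -9.3  6.9] t6 0.18 pos [ 0.5614 -0.0628  0.1058] op 0.686
```

Request:
send_rows(
  moves="50 0 0 0 0.5;50 0 0 0 0.5;50 0 0 0 0.5",
)

```text
time_s: 11.48
position: [0.5613, -0.0628, 0.1058]
tcp_rot: [[0.939, -0.003, -0.345], [0.345, -0.003, 0.939], [-0.004, -1.0, -0.002]]
force: [-7.2, -8.2, 6.6]
opening: 0.683
```

```bash
python3 r.py
```

```text
11.48 yaw 20.18 M [-1.421  0.721  0.273] F [-7.2 -8.2  6.6] t6 0.18 pos [ 0.5613 -0.0628  0.1058] op 0.683
```

Request:
send_rows(
  moves="50 0 0 0 0.5;50 0 0 0 0.5;50 0 0 0 0.5",
)

```text
time_s: 11.73
position: [0.5612, -0.0629, 0.1058]
tcp_rot: [[0.947, -0.003, -0.32], [0.32, -0.003, 0.947], [-0.004, -1.0, -0.002]]
force: [-7.1, -9.6, 6.6]
opening: 0.681
```

```bash
python3 r.py
```

```text
11.73 yaw 18.68 M [-1.419  0.666  0.188] F [-7.1 -9.6  6.6] t6 0.179 pos [ 0.5612 -0.0629  0.1058] op 0.681
```

Request:
send_rows(
  moves="50 0 0 0 0.5;50 0 0 0 0.5;50 0 0 0 0.5",
)

```text
time_s: 11.98
position: [0.5612, -0.0629, 0.1058]
tcp_rot: [[0.955, -0.003, -0.295], [0.295, -0.003, 0.955], [-0.004, -1.0, -0.002]]
force: [-7.6, -10.4, 6.5]
opening: 0.682
```

```bash
python3 r.py
```

```text
11.98 yaw 17.18 M [-1.467  0.701  0.218] F [ -7.6 -10.4   6.5] t6 0.177 pos [ 0.5612 -0.0629  0.1058] op 0.682
```

Request:
send_rows(
  moves="50 0 0 0 0.5;50 0 0 0 0.5;50 0 0 0 0.5",
)

```text
time_s: 12.23
position: [0.5611, -0.0629, 0.1058]
tcp_rot: [[0.963, -0.003, -0.27], [0.27, -0.003, 0.963], [-0.004, -1.0, -0.002]]
force: [-7.8, -9.9, 6.9]
opening: 0.687
```

```bash
python3 r.py
```

```text
12.23 yaw 15.68 M [-1.443  0.727  0.187] F [-7.8 -9.9  6.9] t6 0.176 pos [ 0.5611 -0.0629  0.1058] op 0.687
```

Request:
send_rows(
  moves="50 0 0 0 0.5;50 0 0 0 0.5;50 0 0 0 0.5",
)

```text
time_s: 12.48
position: [0.561, -0.0629, 0.1058]
tcp_rot: [[0.969, -0.004, -0.245], [0.245, -0.003, 0.969], [-0.004, -1.0, -0.002]]
force: [-7.4, -10.3, 6.2]
opening: 0.684
```

```bash
python3 r.py
```

```text
12.48 yaw 14.19 M [-1.469  0.717  0.206] F [ -7.4 -10.3   6.2] t6 0.175 pos [ 0.561  -0.0629  0.1058] op 0.684
```

Request:
send_rows(
  moves="50 0 0 0 0.5;50 0 0 0 0.5;50 0 0 0 0.5",
)

```text
time_s: 12.73
position: [0.561, -0.0629, 0.1058]
tcp_rot: [[0.976, -0.004, -0.22], [0.22, -0.003, 0.976], [-0.004, -1.0, -0.002]]
force: [-8.7, -9.2, 7.4]
opening: 0.681
```

```bash
python3 r.py
```

```text
12.73 yaw 12.68 M [-1.569  0.724  0.243] F [-8.7 -9.2  7.4] t6 0.124 pos [ 0.561  -0.0629  0.1058] op 0.681
```

Request:
send_rows(
  moves="50 0 0 0 0.5;50 0 0 0 0.5;50 0 0 0 0.5",
)

```text
time_s: 12.98
position: [0.5609, -0.0629, 0.1058]
tcp_rot: [[0.981, -0.004, -0.194], [0.194, -0.003, 0.981], [-0.004, -1.0, -0.002]]
force: [-9.6, -10.1, 7.2]
opening: 0.681
```

```bash
python3 r.py
```

```text
12.98 yaw 11.17 M [-1.551  0.702  0.145] F [ -9.6 -10.1   7.2] t6 0.071 pos [ 0.5609 -0.0629  0.1058] op 0.681
```

Request:
send_rows(
  moves="50 0 0 0 0.5;50 0 0 0 0.5",
)

```text
time_s: 13.15
position: [0.5608, -0.0629, 0.1058]
tcp_rot: [[0.984, -0.004, -0.176], [0.176, -0.003, 0.984], [-0.004, -1.0, -0.002]]
force: [-8.6, -9.6, 6.7]
opening: 0.686
```

```bash
python3 r.py
```

```text
13.15 yaw 10.15 M [-1.576  0.811  0.075] F [-8.6 -9.6  6.7] t6 0.028 pos [ 0.5608 -0.0629  0.1058] op 0.686
```

Request:
send_rows(
  moves="50 0 0 0 0.5;50 0 0 0 0.5",
)

```text
time_s: 13.32
position: [0.5608, -0.0629, 0.1058]
tcp_rot: [[0.987, -0.004, -0.159], [0.159, -0.003, 0.987], [-0.004, -1.0, -0.002]]
force: [-8.7, -9.2, 7.3]
opening: 0.685
```

```bash
python3 r.py
```

```text
13.32 yaw 9.15 M [-1.624  0.724  0.066] F [-8.7 -9.2  7.3] t6 -0.01 pos [ 0.5608 -0.0629  0.1058] op 0.685
```

Request:
send_rows(
  moves="50 0 0 0 0.5;50 0 0 0 0.5",
)

```text
time_s: 13.48
position: [0.5607, -0.063, 0.1058]
tcp_rot: [[0.99, -0.004, -0.142], [0.142, -0.003, 0.99], [-0.004, -1.0, -0.002]]
force: [-8.6, -10.2, 7.4]
opening: 0.682
```

```bash
python3 r.py
```

```text
13.48 yaw 8.14 M [-1.627  0.771  0.009] F [ -8.6 -10.2   7.4] t6 -0.046 pos [ 0.5607 -0.063   0.1058] op 0.682
```

Request:
send_rows(
  moves="50 0 0 0 0.5;50 0 0 0 0.5",
)

```text
time_s: 13.65
position: [0.5607, -0.063, 0.1058]
tcp_rot: [[0.992, -0.004, -0.125], [0.125, -0.003, 0.992], [-0.005, -1.0, -0.003]]
force: [-8.6, -9.1, 7.3]
opening: 0.683
```

```bash
python3 r.py
```

```text
13.65 yaw 7.18 M [-1.647  0.806  0.239] F [-8.6 -9.1  7.3] t6 0.189 pos [ 0.5607 -0.063   0.1058] op 0.683
```

The torque fell from about 0.18 to -0.05, then jumped back to 0.19 within the last degree, so this is the notch centre. Letting go now.

Request:
send_rows(
  moves="87 0 0 0 0;87 0 0 0 0;87 0 0 0 0;87 0 0 0 0;87 0 0 0 0;87 0 0 0 0",
)

```text
time_s: 14.15
position: [0.5631, -0.0605, 0.1054]
tcp_rot: [[0.992, 0.0, -0.125], [0.125, 0.0, 0.992], [0.0, -1.0, 0.0]]
force: [0.4, -0.2, -0.5]
opening: 0.981
```

```bash
python3 r.py
```

```text
14.15 yaw 7.16 M [-0.043  0.038 -0.002] F [ 0.4 -0.2 -0.5] t6 0.001 pos [ 0.5631 -0.0605  0.1054] op 0.981
```

Request:
send_rows(
  moves="87 0 -10 0 0;87 0 -20 0 0;87 0 -20 0 0;87 0 -20 0 0;0 0 -5 0 0;0 12 0 9 0;0 15 0 11 0;0 15 0 11 0;0 13.5 0 10 0;0 10 0 8 0;0 0 0 0 0;0 0 0 0 0;0 0 0 0 0;0 0 0 0 0",
)

```text
time_s: 15.32
position: [0.6209, -0.0045, 0.1801]
tcp_rot: [[0.992, -0.001, -0.124], [0.124, 0.0, 0.992], [-0.001, -1.0, 0.0]]
force: [-0.4, -0.5, 0.4]
opening: 0.325
```

```bash
python3 r.py; python3 - <<'E'
from h import *
np.set_printoptions(precision=4,suppress=True)
s=read_state(); c=capture("wrist"); cv2.imwrite("pics/w1.png",c["image"]); d=capture("side"); cv2.imwrite("pics/s1.png",cv2.resize(d["image"][130:280,220:400],(720,600)))
for m in mark_of(c,"pin_top")[:2]: print(m["p"],m["pixel"],pt(c,m["pixel"],s))
for m in masks_of(c,"pin_top")[:1]: print(m["p"],m["bbox"])
E
```

```text
15.32 yaw 7.13 M [-0.13   0.019  0.002] F [-0.4 -0.5  0.4] t6 -0.0 pos [ 0.6209 -0.0045  0.1801] op 0.325
0.62 [221.1, 281.0] [ 0.6222 -0.0048  0.1068]
0.18 [324.9, 291.3] [ 0.6574 -0.1789  0.0072]
0.75 [269.4, 203.3, 295.1, 232.6]
```

View pics/w1.png

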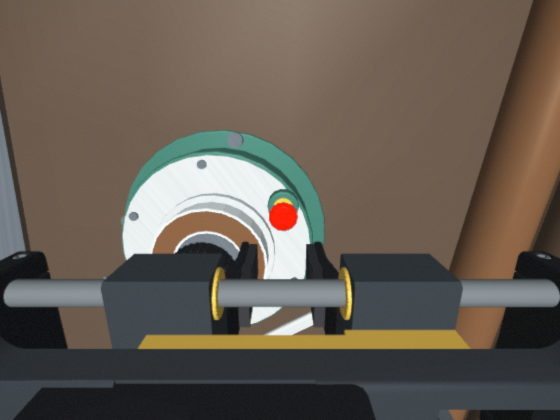

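Pin head is at (283,217), directly ahead of the closing fingertips, and the tool is within 2 mm of it.

Request:
send_rows(
  moves="0 1 0 1 0;0 0 0 0 0;0 0 0 0 0;0 0 15 0 0;0 0 20 0 0;0 0 15 0 0;0 0 10 0 0;0 0 6 0 0;0 0 2 0 0;0 0 0 0 0;0 0 0 0 0",
)

```text
time_s: 16.43
position: [0.6232, -0.0031, 0.1132]
tcp_rot: [[0.992, 0.001, -0.125], [0.125, -0.0, 0.992], [0.001, -1.0, -0.0]]
force: [-0.1, 0.6, -0.4]
opening: 0.002
```

```bash
python3 r.py
```

```text
16.43 yaw 7.16 M [-0.038  0.024 -0.016] F [-0.1  0.6 -0.4] t6 -0.0 pos [ 0.6232 -0.0031  0.1132] op 0.002
```

Fingers are shut at z = 0.113. I'm feeling for the pin head in small steps.

Request:
send_rows(
  moves="0 0 2 0 0;0 0 2 0 0;0 0 2 0 0;0 0 1 0 0",
)

```text
time_s: 16.77
position: [0.6229, -0.0031, 0.1059]
tcp_rot: [[0.992, 0.001, -0.125], [0.125, -0.0, 0.992], [0.001, -1.0, -0.0]]
force: [0.1, 0.5, 3.4]
opening: 0.003
```

Request:
send_rows(
  moves="0 0 1 0 0;0 0 1 0 0;0 0 1 0 0",
)

```text
time_s: 17.02
position: [0.6229, -0.0031, 0.1029]
tcp_rot: [[0.992, 0.001, -0.125], [0.125, -0.0, 0.992], [0.001, -1.0, -0.0]]
force: [-1.4, 0.1, 3.4]
opening: 0.007
```

Request:
send_rows(
  moves="0 0 1 0 0;0 0 1 0 0;0 0 1 0 0",
)

```text
time_s: 17.27
position: [0.6229, -0.0031, 0.0996]
tcp_rot: [[0.992, 0.001, -0.125], [0.125, -0.0, 0.992], [0.001, -1.0, -0.0]]
force: [0.0, 0.9, 3.2]
opening: 0.002
```

Force is steady at about 3.4 N and the pin is already more than 6 mm down, so its nose is in the hole. I'm continuing to the stop.

Request:
send_rows(
  moves="0 0 1 0 0;0 0 1 0 0;0 0 1 0 0",
)

```text
time_s: 17.52
position: [0.6229, -0.0031, 0.0965]
tcp_rot: [[0.992, 0.001, -0.125], [0.125, -0.0, 0.992], [0.0, -1.0, -0.0]]
force: [0.5, 0.7, 4.4]
opening: 0.004
```

Request:
send_rows(
  moves="0 0 1 0 0;0 0 1 0 0",
)

```text
time_s: 17.68
position: [0.6228, -0.0031, 0.0945]
tcp_rot: [[0.992, 0.0, -0.125], [0.125, -0.0, 0.992], [0.0, -1.0, -0.0]]
force: [0.4, -0.2, 3.8]
opening: 0.007
```

Request:
send_rows(
  moves="0 0 0.5 0 0;0 0 0.5 0 0",
)

```text
time_s: 17.85
position: [0.6229, -0.0031, 0.0944]
tcp_rot: [[0.992, 0.001, -0.125], [0.125, -0.0, 0.992], [0.001, -1.0, -0.0]]
force: [-2.2, 0.1, 11.2]
opening: 0.004
```

Request:
send_rows(
  moves="0 0 0.5 0 0;0 0 0.5 0 0;0 0 0 0 0;0 0 0 0 0",
)

```text
time_s: 18.18
position: [0.6229, -0.0031, 0.0944]
tcp_rot: [[0.992, 0.001, -0.125], [0.125, -0.0, 0.992], [0.001, -1.0, -0.0]]
force: [-2.3, 0.6, 12.7]
opening: 0.005
```

Request:
send_rows(
  moves="0 0 -2 0 0;0 0 -10 0 0;0 0 -20 0 0;0 0 -30 0 0;0 0 -40 0 0;0 0 -40 0 0;0 -20 -20 20 0;0 -30 0 25 0;0 -30 0 25 0;0 -30 0 25 0;0 -30 0 25 0;0 -30 0 20 0;0 0 0 0 0;0 0 0 0 0;0 0 0 0 0",
)

```text
time_s: 19.43
position: [0.4374, 0.1146, 0.2549]
tcp_rot: [[0.992, 0.002, -0.125], [0.125, -0.0, 0.992], [0.002, -1.0, -0.0]]
force: [0.7, -0.2, 0.0]
opening: -0.002
```

```bash
python3 - <<'E'
from h import *
np.set_printoptions(precision=4,suppress=True)
print(read_state()["force"])
for n in ["top","side"]:
    c=capture(n); cv2.imwrite(f"pics/{n}2.png",c["image"])
    for t in ["pin_top","punch","wrench"]:
        for m in mark_of(c,t)[:1]: print(n,t,m["p"],m["pixel"],pt(c,m["pixel"]))
    if n=="top":
        z=c["z_map"]; K=c["mtx"]; r,k=np.indices(z.shape)
        P=np.stack([(k-K[0,2])/K[0,0]*z,-(r-K[1,2])/K[1,1]*z,-z],-1)@np.array(c["rotation"]).T+np.array(c["origin"])
        m=(np.hypot(P[...,0]-.622,P[...,1]+.003)<.006)&(z>0); print("pin z",np.median(P[m][:,2]),m.sum())
    else: cv2.imwrite("pics/s2.png",cv2.resize(c["image"][130:330,180:440],(780,600)))
E
```

```text
[ 0.7083 -0.2245  0.0188]
top pin_top 0.52 [186.2, 290.4] [ 0.6185 -0.0047  0.0936]
top punch 0.65 [249.9, 351.8] [ 0.4511 -0.1756  0.0102]
top wrench 0.55 [178.6, 353.6] [ 0.6508 -0.184   0.0058]
pin z 0.09375610122601707 16
side pin_top 0.54 [215.8, 309.7] [ 0.6279 -0.0034  0.0933]
side punch 0.51 [313.8, 269.3] [ 0.4424 -0.183   0.0032]
side wrench 0.64 [287.5, 355.8] [ 0.6568 -0.1915  0.0057]
```

View pics/s2.png

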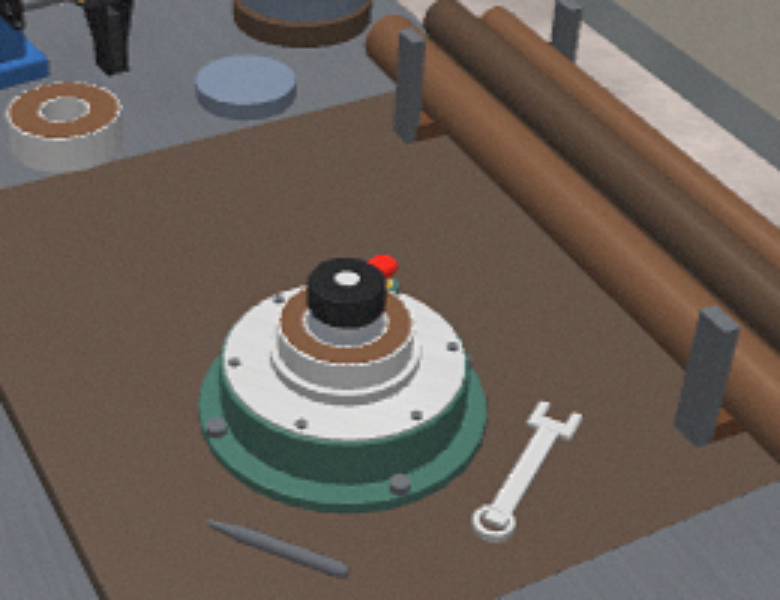

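The side view shows the red head lower, at about (383,265) against (383,254) before. The punch and wrench have not moved, and the arm is clear.

```bash
python3 -c "
from rig import *
print(hand_in())"
```

```text
the job is handed in; nothing more can be done
None
```

The fixture is at its station with the lock pin home, and the job was handed in with the arm clear at about 20 s. `hand_in()` gives no verdict.

- **Knob:** I gripped it and turned it 58.5° (1.02 rad) clockwise. The wrist joint's torque fell from 0.18 to -0.05 N m over about 5°, then jumped back to 0.19 within 1°. I let go there.
- **Lock pin:** I pushed it down with closed fingers at a steady 3–4 N, and there was no extra resistance at the 3 mm plate depth. It stopped firmly after about 12 mm of travel, at about 13 N.
- **Final check:** the top camera reads the pin head at 93.8 mm, against 105 mm before (about 11–12 mm of drop). The wrench and punch are where they were, and the force on the tool is near zero.
- **Disagreement:** the measured pin-top heights are about 5 mm above the stated 101 and 89 mm, both by camera and by touch. The travel matches the full 12 mm stroke.
- **Not measured:** I only glanced at the other loose items in the final side view. The ring and disc looked unmoved, but I did not measure them again, and the billet and tray were out of that view.

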